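Check an electrode-stand crossbar in the go / no-go gauge

TASK

Check the width of the aluminium crossbar in the bench gauge: hold it level, pass it down between the steel go rollers, and go on down until the red no-go jaws stop it and you feel it press on them, gently, for about half a second. Then lift it out again and lay it flat in the middle of the green mat, the same way up as it lay at the start. Leave the other things where they are.

Things in the scene. Friction and masses are not known exactly. Their poses are not given: they have to be found in the camera images.
- crossbar_mid (a point): Centre of the loose crossbar, a rectangular bar of bare aluminium with black end caps: 160 mm along its x, 24 mm wide along its y, 36 mm high along its z (0.15 to 0.3 kg). It lies on the work surface, so this point is 18 mm above its underside. Grip it across its 24 mm width, near the middle of its length.
- gauge: The fixed bench gauge (origin: centre of its underside): a dark base plate 160 x 104 x 12 mm and four aluminium posts, 16 mm square, up to 118 mm high, at x = +-52 and y = +-32 mm. Steel go rollers at the top, red no-go jaws below them. Rigid: pressing with 5 to 25 N is a proper try, more than 60 N spoils the gauge.
- jaw_room (a point): Middle of the gauge's base plate, on its top. Above it, on the posts, are four red no-go jaws (41 to 63 mm out along x, gap 20 mm in y): a good bar must stop on their flat tops. All four are at one height that differs each time and is not reported: tops 45 to 63 mm above the work surface. Free room for fingers at x = -40 to +40 mm above the plate.
- go_rollers: The four fixed steel rollers with green caps at the top of the gauge's posts; highest point 123 mm above the work surface. Same origin and axes as the gauge. The rollers are 18 mm thick, 22 mm long, lie along x, centred at x = +-52 mm. Do not press harder than 60 N on them either.
- go_gap (a point): Middle of the go gap, level with the rollers' axes, 112 mm above the work surface. The gap is 26.5 mm wide in y, open upward and along x. The bar goes down through it lying level along this frame's x, either way round, its middle near this point in x. Below the rollers the room between the posts is 48 mm wide.
- mat: The flat green mat, 200 mm along its x, 140 mm along its y, 3 mm thick, fixed to the work surface; origin at the centre of its underside.
- beaker: The loose 250 ml glass beaker (75 mm wide, 92 mm high) at the back left; origin at the centre of its underside. Not to be moved.
- dish: The loose glass petri dish (65 mm wide, 15 mm high) at the front; origin at the centre of its underside. Not to be moved.
- bung: The loose red rubber stopper (29 mm wide, 25 mm high) at the front right; origin at the centre of its underside. Not to be moved.
- reagent: The loose brown reagent bottle with a black cap (60 mm wide, 125 mm high) at the back; origin at the centre of its underside. Not to be moved.
- crossbar: The same crossbar; origin at the centre of its underside.

How it is judged (in metres and radians):
On the way, in this order (a step that is already met when the one before it is completed fails the run):
1. the crossbar has passed down between the go rollers, level and along the gap (z of crossbar_mid in the frame of go_gap below -0.02 m and x of crossbar_mid in the frame of go_gap between -0.03 and 0.03 m and y of crossbar_mid in the frame of go_gap between -0.008 and 0.008 m and angle between the x axis of crossbar_mid and the x axis of go_gap, either way round below 0.08 rad and angle between crossbar_mid's own z axis and vertical below 0.08 rad), for 0.05 s.
2. the crossbar, below the go rollers and level, presses on the no-go jaws with more than 4 N for 0.3 s (z of crossbar_mid in the frame of go_gap below -0.025 m and x of crossbar_mid in the frame of go_gap between -0.03 and 0.03 m and y of crossbar_mid in the frame of go_gap between -0.008 and 0.008 m and angle between the x axis of crossbar_mid and the x axis of go_gap, either way round below 0.08 rad and angle between crossbar_mid's own z axis and vertical below 0.08 rad and contact force between crossbar and gauge above 4 N), for 0.3 s.
At the end, for the whole second after the job is handed in: The crossbar lies at rest and released on the green mat, its 36 mm height upright and the same way up as at the start (within about 5 degrees), its middle within 40 mm of the mat's middle (horizontal distance between crossbar_mid and mat below 0.04 m and z of crossbar_mid in the frame of mat between 0.018 and 0.024 m and angle between crossbar_mid's own z axis and vertical below 0.08 rad and linear speed of crossbar below 0.02 m/s); the robot touches nothing.
It fails at once if the crossbar is forced against the gauge (more than 60 N on the no-go jaws, posts or base, or on the go rollers) (contact force between crossbar and gauge above 60 N or contact force between crossbar and go_rollers above 60 N).
It fails at once if a loose bystander (beaker, petri dish, stopper, brown bottle) is moved by more than 30 mm (distance of any of beaker, dish, bung, reagent from where it was at the start of the episode above 0.03 m).
It also fails if it takes over 61 s, if anything falls off the work surface, if the arm or the gripper's body presses on something with over 40 N, if the wrist force passes 120 N, or if a joint passes its speed limit or range.

ROBOT

A 7-joint arm with a two-finger parallel gripper is mounted at the origin on a cart in front of the work surface, level with it; the furniture and walls round the work are solid. World frame = base frame: x ahead of the robot, y to its left, z up, the work surface at z = 0. Lengths are in mm, angles in rad, forces in N, time in s.
With the tool pointing down it reaches from about 425 to 825 mm from the base axis. Payload 3.6 kg.
Tool frame: the origin (TCP) lies on the mounting face of the last link; the fingertips stand 186 mm ahead of it and the grasp point (between the pads) lies 167 mm ahead of it; z points along the fingers, x is the direction in which the jaws open and shut, and the axes are right-handed (so a half turn about z gives the same grasp; the last joint's range is limited). The gripper opens to 93 mm and grips with 3 to 60 N. Pads are 15 mm wide; open, the fingers measure 128 mm over their backs; the gripper's body (75 mm by 188 mm) begins 65 mm behind the grasp point.
Start: joints at [-1.355, 0.615, -0.013, 1.423, 0.008, 1.103, -0.04], TCP at [155.619, 631.077, 404.74] pointing down, gripper open.
Joint ranges: [-3.12, 3.12], [-0.3, 2.06], [-1.34, 1.32], [0.26, 2.42], [-1.36, 4.5], [0.01, 1.98], [-2.84, 2.84]. Speed limits (rad/s): [2.79, 2.79, 3.14, 3.14, 3.14, 3.14, 3.14].

INTERFACE

Orientations are given as a unit quaternion [w, x, y, z].
In Python, from bench import telemetry, vision, ticket gives the robot as it stands.
- The arm moves only by the tool send_rows, never from a script. Its argument "commands" is text: rows parted by semicolons, each of 7 numbers parted by spaces: the turn, a rotation vector about the tool's x, y, z in degrees, then the shift along the tool's x, y, z in cm, then the opening, from -1 (shut) to 1 (fully open), so that 0 is half open. A call has 1 to 8 rows; each row shifts and turns the commanded pose from where the row before left it, along the tool's axes as they then stand; what a row does not reach is not made up. A row lasts 1/8 s, in which the tool goes at most 62.5 mm and 10.7 degrees, less where a joint would pass 70% of its speed; a pose out of reach is approached as far as the arm can. A call with a gripper value outside its range is refused whole. The fingers move at their own pace and stop on an object; "newtons" is the grip in N (left out, the last holds). Time passes only in rows, so rows that do not move let the fingers close. It gives the time, the measured TCP pose, the force and the opening at its end, in the units of the state.
- telemetry.sense(): the state, without advancing time (a new reading comes with each control period).
- vision.grab_frame(name): name is "side" or "top"; returns a dict with "image" (480x640x3 uint8, blue, green, red), "depth" (480x640 float32, mm along the optical axis (not along the pixel's ray), 0 where there is no reading), "mtx" (3x3 intrinsics, pixels), "eye" and "attitude" of the camera in the world. Camera axes: x right, y down, z forward; pixel columns grow to the right and rows downward; lengths in mm; the calibration is good to about 2 mm. A picture is of the moment at which its call begins.
- ticket.hand_in(): hands the job in, once; it reports no verdict.
The state is a dict: "time_s": time; "q": joint angles; "qvel": joint speeds; "joint_efforts": joint torques, N m; "tool_pos": TCP position; "ee_rot": TCP orientation; "wrist_force": force on the tool from outside, world axes, zero at the start; "torque": the same for the moment, N m; "width": finger opening in mm.
Only numpy, scipy, OpenCV 4.12 (cv2) and the standard library are available. Lean on these libraries where they do the work, as an engineer would, in place of code of your own. Each camera call takes 0.05 s, during which the arm holds its last target.

## Working session

There is one attempt and no reset: what is moved stays moved. The work goes in short steps, Python scripts to look and compute and a tool call to move; the robot and the scene stay as the last step left them, time stands still between calls to the robot, and variables do not carry over. Pictures are saved under pics/ and viewed, and the job is handed in when it is done.

Besides the shell and the picture viewer there is one more tool, called after ">>>" as name(argument=value, ...) on one line, values as JSON. send_rows: Moves the arm, as the interface text tells. Its arguments: {"type":"object","properties":{"commands":{"type":"string"},"newtons":{"type":"number"}},"required":["commands"]}

```bash
mkdir -p pics; ls; python3 - <<'E'
from bench import telemetry, vision
import cv2,numpy as np,pickle
s=telemetry.sense(); print(s)
fs={}
for n in("side","top"):
    f=vision.grab_frame(n); fs[n]=f
    cv2.imwrite(f"pics/{n}0.png",f["image"]); print(n,f["mtx"],f["eye"],f["attitude"])
pickle.dump(fs,open("f0.pkl","wb"))
E
```

```text
pics
{'time_s': 0.0, 'q': array([-1.35551657,  0.61588464, -0.01261967,  1.42492751,  0.00810351,
        1.10339368, -0.04041268]), 'qvel': array([ 0.00115073, -0.00089921, -0.00184662, -0.00063144, -0.00150069,
        0.00041322,  0.00021561]), 'joint_efforts': array([-5.13095201e-04, -4.58932436e+01,  2.08684159e-01, -1.65748519e+01,
       -6.11889898e-02,  2.03175482e-02,  2.21580358e-04]), 'tool_pos': array([155.53503582, 630.77659171, 403.59353226]), 'ee_rot': array([ 0.00080534,  0.78720148,  0.61669457, -0.0009968 ]), 'wrist_force': array([ 0.43359046, -0.0351373 , -0.24606045]), 'torque': array([ 0.01233328, -0.00671742, -0.00809543]), 'width': 93.21484033393271}
side [[596.41609781   0.         324.0311883 ]
 [  0.         596.41609781 243.54997865]
 [  0.           0.           1.        ]] [ -104.57075688 -1275.48124267   679.40374274] [-0.54035359  0.80135008 -0.21661516  0.13760056]
top [[609.5613653    0.         306.47662612]
 [  0.         609.5613653  241.24401351]
 [  0.           0.           1.        ]] [ 289.04974684  -62.03362844 1646.8028651 ] [ 0.06276885 -0.69823875  0.71044841 -0.0615286 ]
```

View pics/side0.png

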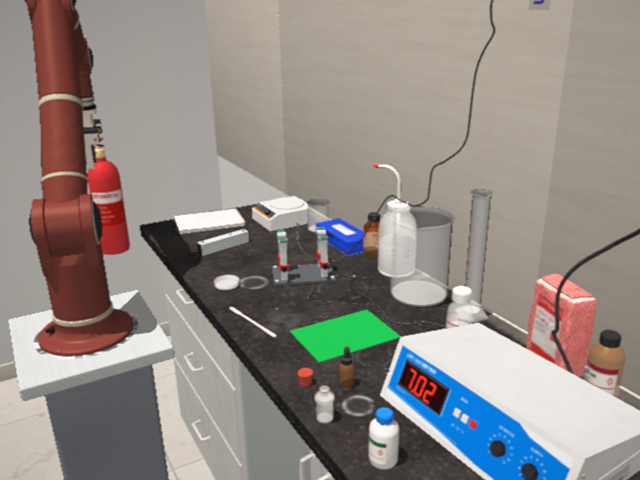

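View pics/top0.png

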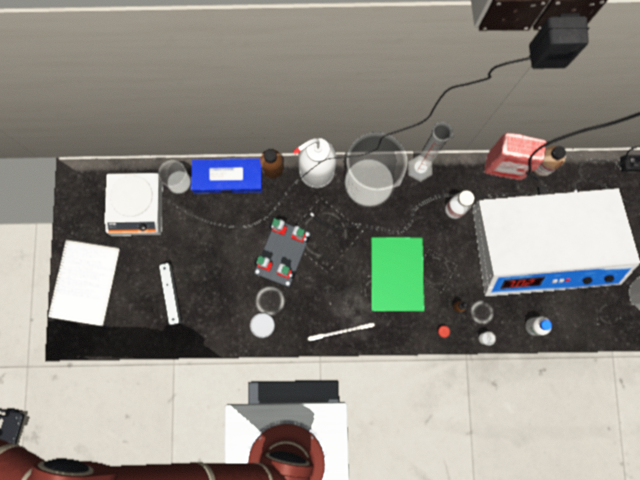

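The side view shows the bar at about (223,241), the gauge at (304,255) and the mat at (345,334). In the top view the bar is at (169,293), the gauge at (284,250) and the mat at (397,274). Next I'll turn these pixels into world positions.

```bash
cat > h.py <<'E'
import numpy as np,cv2
from scipy.spatial.transform import Rotation as R
def cloud(f):
    K=f["mtx"];d=f["depth"];v,u=np.mgrid[:480,:640]
    p=np.stack([(u-K[0,2])/K[0,0]*d,(v-K[1,2])/K[1,1]*d,d],-1)
    q=f["attitude"];r=R.from_quat([q[1],q[2],q[3],q[0]])
    P=r.apply(p.reshape(-1,3)).reshape(480,640,3)+f["eye"]; P[d==0]=np.nan
    return P
def proj(f,X):
    q=f["attitude"];r=R.from_quat([q[1],q[2],q[3],q[0]])
    c=r.inv().apply(np.atleast_2d(X)-f["eye"]);K=f["mtx"]
    return np.stack([c[:,0]/c[:,2]*K[0,0]+K[0,2],c[:,1]/c[:,2]*K[1,1]+K[1,2]],-1)
E
python3 - <<'E'
import pickle;from h import *
fs=pickle.load(open("f0.pkl","rb"))
t=fs["top"];P=cloud(t);im=t["image"]
for n,(u,v) in dict(bar=(169,293),table=(220,280),mat=(397,274),base=(284,250)).items(): print(n,P[v,u])
def rect(m,off=0):
    q=P[m];q=q[~np.isnan(q).any(1)];(c,s,a)=cv2.minAreaRect(q[:,:2].astype(np.float32));print(len(q),c,s,a,"z",np.median(q[:,2]),q[:,2].min(),q[:,2].max())
hsv=cv2.cvtColor(im,cv2.COLOR_BGR2HSV)
v,u=np.mgrid[:480,:640]
g=(hsv[...,0]>50)&(hsv[...,0]<75)&(hsv[...,1]>150)&(u>360)&(u<435)&(v>225)&(v<320);rect(g)
b=(u>150)&(u<190)&(v>250)&(v<335)&(P[...,2]>25)&(P[...,2]<50);rect(b)
pp=(u>240)&(u<320)&(v>205)&(v<295)
for lo,hi in((5,25),(95,130)): rect(pp&(P[...,2]>lo)&(P[...,2]<hi))
for n in fs:
  i=fs[n]["image"]
  c=i[205:300,140:330] if n=="top" else i[205:300,190:380]
  cv2.imwrite(f"pics/{n}0c.png",cv2.resize(c,None,fx=4,fy=4,interpolation=cv2.INTER_CUBIC))
E
```

```text
bar [442.99347255 304.6985362   34.81789076]
table [479.84251538 175.63059008  -5.17397087]
mat [ 486.10533886 -304.59867137    9.45157961]
base [ 5.56415058e+02 -2.43840529e-01  1.39125200e+01]
3725 (489.42822265625, -305.0038146972656) (140.93833923339844, 201.88246154785156) 87.93546295166016 z 1.792378084754091 -12.409308866659785 14.638225471425358
615 (442.18988037109375, 305.6717834472656) (168.5885467529297, 26.329866409301758) 11.06710147857666 z 34.88256876494802 25.112580792632798 45.29219764897175
1809 (559.62353515625, 11.675827026367188) (214.8030548095703, 243.43885803222656) 89.04043579101562 z 10.53665801770694 5.00996483564677 24.880023317378573
397 (549.7396240234375, 5.20428466796875) (84.45236206054688, 130.0762939453125) 67.50665283203125 z 119.95395654130311 97.37497264925287 129.23566945700713
```

View pics/top0c.png

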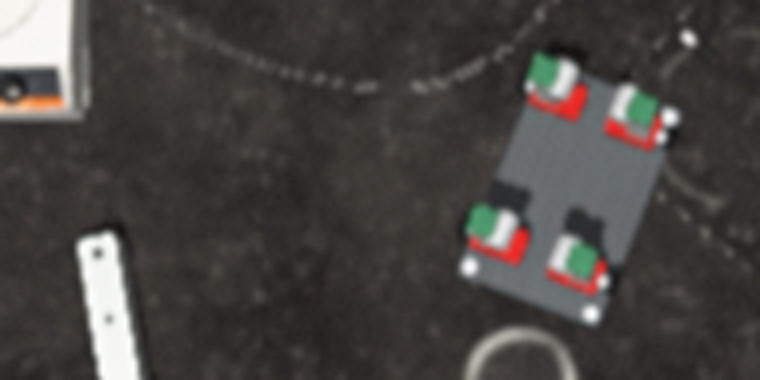

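View pics/side0c.png

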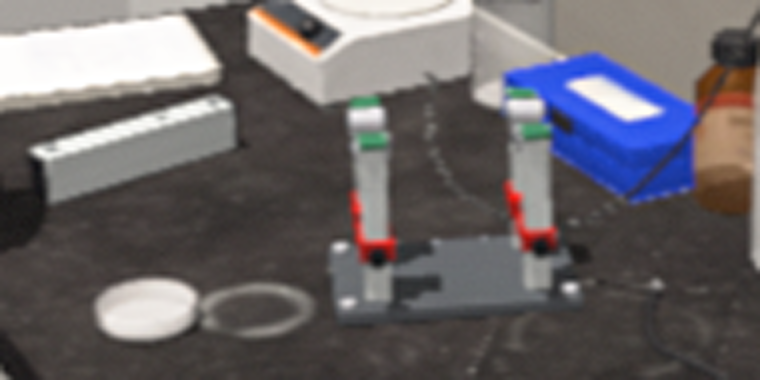

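```bash
python3 - <<'E'
import pickle;from h import *
fs=pickle.load(open("f0.pkl","rb"))
i=fs["top"]["image"];cv2.imwrite("pics/g_top.png",cv2.resize(i[205:295,240:330],None,fx=6.6,fy=6.6,interpolation=cv2.INTER_NEAREST))
i=fs["side"]["image"];cv2.imwrite("pics/g_side.png",cv2.resize(i[220:290,260:350],None,fx=8,fy=8,interpolation=cv2.INTER_NEAREST))
E
```

```text
(no output)
```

View pics/g_top.png

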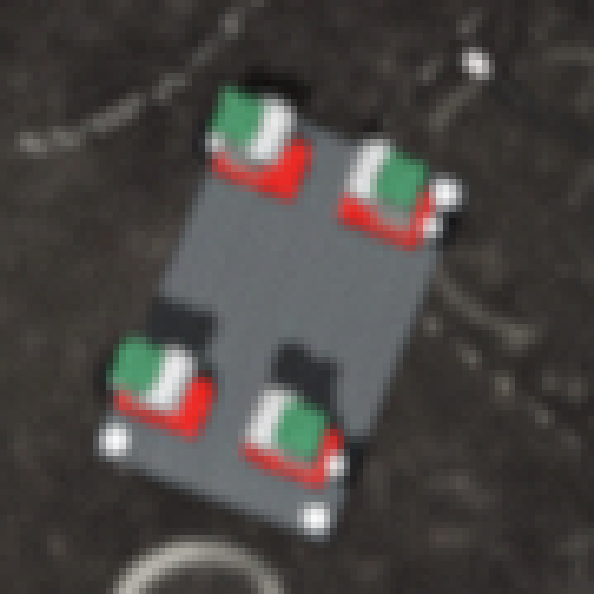

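View pics/g_side.png

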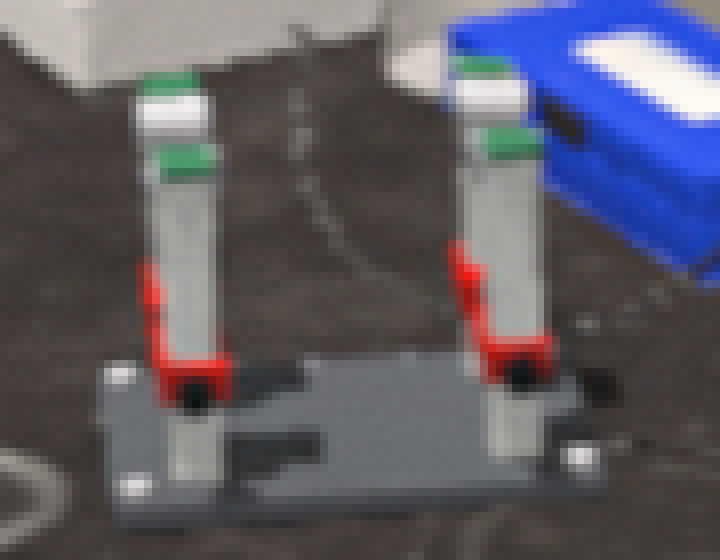

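The enlarged views show the four green caps clearly. In the top crop they are at about (238,118), (402,180), (138,365) and (302,425), and they are symmetric about the gap. I'll fit the gauge pose to the cap centroids and cross-check it with the plate's screws and corners.

```bash
cat > gf.py <<'E'
from h import *
from scipy.optimize import least_squares
def greens(f,x0,x1,y0,y1):
    im=f["image"][y0:y1,x0:x1].astype(float);B,G,Rr=im[...,0],im[...,1],im[...,2]
    w=np.clip(G-np.maximum(Rr,B)*1.0-8,0,None)
    n,l,st,c=cv2.connectedComponentsWithStats((w>12).astype(np.uint8))
    out=[]
    for k in range(1,n):
        if st[k,4]<5: continue
        m=cv2.dilate((l==k).astype(np.uint8),np.ones((3,3)))>0
        ww=np.where(m,w,0);yy,xx=np.mgrid[:ww.shape[0],:ww.shape[1]]
        out.append(((ww*xx).sum()/ww.sum()+x0,(ww*yy).sum()/ww.sum()+y0,st[k,4]))
    return np.array(out)
E
python3 - <<'E'
import pickle;from gf import *
fs=pickle.load(open("f0.pkl","rb"));t=fs["top"];s=fs["side"]
gt=greens(t,240,330,205,295);gs=greens(s,260,350,220,290);print(gt);print(gs)
# top order: sort -> match by nearest to model
def caps(p,h,cy):
    x,y,a=p;c,sn=np.cos(a),np.sin(a)
    return np.array([[x+c*X-sn*Y,y+sn*X+c*Y,h] for X in(-52,52) for Y in(-cy,cy)])
def mt(det,pr): return np.array([det[np.argmin(((det[:,:2]-q)**2).sum(1)),:2] for q in pr])
p0=[555,3,-.38]
for h in(118,120,122):
    def res(v):
        pr=proj(t,caps(v[:3],h,v[3]));return (mt(gt,pr)-pr).ravel()
    r=least_squares(res,p0+[30]);print("top",h,r.x,np.degrees(r.x[2]),np.abs(r.fun).max())
def res(v):
    prt=proj(t,caps(v[:3],v[4],v[3]))
    return (mt(gt,prt)-prt).ravel()
r=least_squares(lambda v:np.r_[(lambda a:(mt(gt,a)-a).ravel())(proj(t,caps(v[:3],v[4],v[3]))),(lambda a:(mt(gs,a)-a).ravel())(proj(s,caps(v[:3],v[4],v[3])))],p0+[30,120])
print("both",r.x,np.round(r.fun,2))
# mat in top
P=cloud(t)
hsv=cv2.cvtColor(t["image"],cv2.COLOR_BGR2HSV)
E
```

```text
[[275.42466713 222.11913104  50.        ]
 [300.05802292 231.71203438  46.        ]
 [260.09802587 259.69298843  50.        ]
 [284.92540464 269.434905    47.        ]]
[[319.62237762 228.08741259   7.        ]
 [280.77562863 229.99613153  19.        ]
 [323.08717105 237.33059211  23.        ]
 [282.5960452  239.60875706  27.        ]]
top 118 [ 5.50804511e+02  5.49511446e+00 -3.91269737e-01  3.39423648e+01] -22.41810457196591 0.11748957951920147
top 120 [ 5.50463508e+02  5.40635967e+00 -3.91254385e-01  3.38979527e+01] -22.417224965978214 0.09277977444830299
top 122 [ 5.50122508e+02  5.31760432e+00 -3.91238981e-01  3.38535406e+01] -22.41634240709644 0.06800415242710756
both [ 5.50749637e+02  5.22805655e+00 -3.90265721e-01  3.39186724e+01
  1.20659749e+02] [-0.1   0.21 -0.03  0.16 -0.07  0.18 -0.03  0.07  0.45 -0.11  0.28 -0.24
  0.07  0.07 -0.15  0.15]
```

```bash
python3 - <<'E'
import pickle;from h import *
fs=pickle.load(open("f0.pkl","rb"));t=fs["top"]
def toplane(f,uv,z):
    K=f["mtx"];q=f["attitude"];r=R.from_quat([q[1],q[2],q[3],q[0]])
    d=r.apply(np.c_[(uv[:,0]-K[0,2])/K[0,0],(uv[:,1]-K[1,2])/K[1,1],np.ones(len(uv))]);e=f["eye"]
    return e+d*((z-e[2])/d[:,2])[:,None]
def fit(m,z,n):
    v,u=np.nonzero(m);Q=toplane(t,np.c_[u,v].astype(float),z)
    c=Q.mean(0);w,V=np.linalg.eigh(np.cov(Q[:,:2].T));d=V[:,1];d=d*np.sign(d[0])
    print(n,len(u),c,np.degrees(np.arctan2(d[1],d[0])),np.sqrt(12*w))
g=cv2.cvtColor(t["image"],cv2.COLOR_BGR2GRAY);v,u=np.mgrid[:480,:640]
fit((g>130)&(u>150)&(u<190)&(v>255)&(v<332),36,"bar")
hsv=cv2.cvtColor(t["image"],cv2.COLOR_BGR2HSV)
fit((hsv[...,0]>50)&(hsv[...,0]<75)&(hsv[...,1]>150)&(u>360)&(u<435)&(v>225)&(v<320),3,"mat")
P=cloud(t)
# tall things: list max height in regions around paths
for n,(a,b,c,d) in dict(washb=(295,340,140,190),balance=(105,165,170,240),bottle=(260,285,145,180),bin=(340,410,130,210),cyl=(410,455,120,185),whiteb=(445,475,185,220),device=(480,640,190,300),bung=(435,452,322,340)).items():
    q=P[c:d,a:b].reshape(-1,3);q=q[(q[:,2]>20)];print(n,np.nanpercentile(q,[2,98],axis=0).round())
E
```

```text
bar 642 [441.4577342 305.511556   36.       ] 11.011846320077089 [ 27.61994029 162.1949839 ]
mat 3749 [ 488.07189942 -305.02700501    3.        ] -1.4564283416797035 [138.90379453 199.68727525]
washb [[ 730. -147.   27.]
 [ 835.  -41.  287.]]
balance [[606. 326.  27.]
 [763. 471.  75.]]
bottle [[760.  -0.  22.]
 [836.  62. 128.]]
bin [[ 674. -330.   25.]
 [ 836. -161.  242.]]
cyl [[ 764. -458.   28.]
 [ 836. -322.  301.]]
whiteb [[ 637. -492.   24.]
 [ 680. -444.  139.]]
device [[ 438. -894.   29.]
 [ 680. -527.  118.]]
bung [[ 318. -433.   21.]
 [ 342. -406.   31.]]
```

>>> send_rows(commands="0 0 -8.3 0 0 0 1;0 0 -8.3 0 0 0 1;0 0 -8.3 0 0 0 1;0 0 0 -3.74 2.19 0 1;0 0 0 -3.74 2.19 0 1;0 0 0 -3.74 2.19 0 1;0 0 0 -3.74 2.19 0 1;0 0 0 -3.74 2.19 0 1", newtons=25)

```text
time_s: 1.1
tool_pos: [299.7, 467.2, 404.3]
ee_rot: [0.0, 0.636, 0.772, -0.0]
wrist_force: [0.0, 0.4, 0.2]
width: 92.8
```

>>> send_rows(commands="0 0 0 -3.74 2.19 2 1;0 0 0 -3.74 2.19 2 1;0 0 0 -3.74 2.19 2 1;0 0 0 -3.74 2.19 2 1;0 0 0 -3.74 2.19 2 1;0 0 0 0 0 1 1;0 0 0 0 0 0 1")

```text
time_s: 1.98
tool_pos: [441.5, 306.3, 293.9]
ee_rot: [-0.001, 0.636, 0.772, -0.001]
wrist_force: [-0.4, 0.0, 0.3]
width: 93.1
```

>>> send_rows(commands="0 0 0 -0.08 0 3 1;0 0 0 0 0 3 1;0 0 0 0 0 2.5 1;0 0 0 0 0 1.5 1;0 0 0 0 0 0.2 1;0 0 0 0 0 0 1")

```text
time_s: 2.72
tool_pos: [442.4, 305.8, 193.5]
ee_rot: [0.0, 0.635, 0.772, 0.001]
wrist_force: [-0.3, -0.7, 0.4]
width: 93.2
```

```bash
python3 - <<'E'
from bench import vision,telemetry
import cv2
s=telemetry.sense();print(s["tool_pos"],s["wrist_force"])
f=vision.grab_frame("side");cv2.imwrite("pics/s1.png",cv2.resize(f["image"][150:290,160:350],None,fx=4,fy=4))
E
```

```text
[442.43073298 305.80691502 193.47947177] [-0.26388005 -0.69201313  0.41845257]
```

View pics/s1.png

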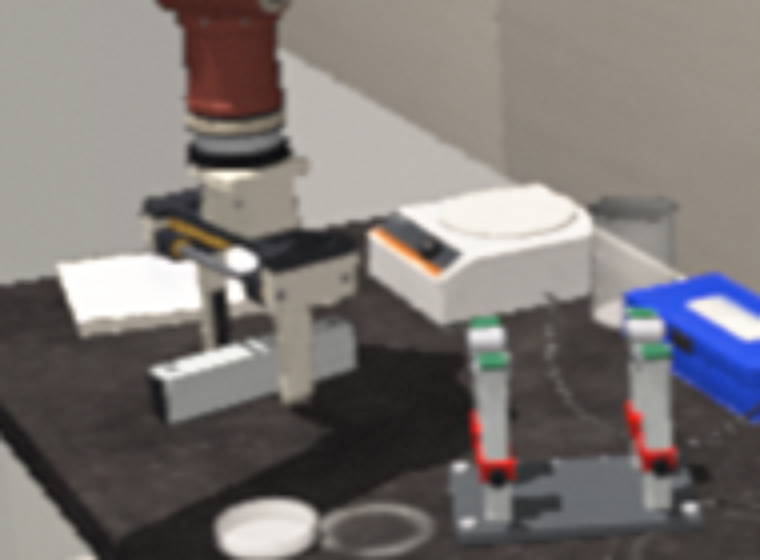

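The fingers straddle the bar near its middle (bar at about (250,370) in the crop). I'll close the gripper.

>>> send_rows(commands="0 0 0 0 0 0 -0.6;0 0 0 0 0 0 -0.8;0 0 0 0 0 0 -1;0 0 0 0 0 0 -1;0 0 0 0 0 0 -1;0 0 0 0 0 0 -1", newtons=40)

```text
time_s: 3.52
tool_pos: [442.4, 305.2, 192.7]
ee_rot: [-0.0, 0.636, 0.772, -0.0]
wrist_force: [-0.1, 0.5, -0.1]
width: 37.8
```

>>> send_rows(commands="0 0 0 0 0 0 -1;0 0 0 0 0 0 -1;0 0 0 0 0 0 -1;0 0 0 0 0 0 -1")

```text
time_s: 4.03
tool_pos: [442.4, 305.3, 192.7]
ee_rot: [-0.0, 0.636, 0.772, 0.0]
wrist_force: [-0.4, -0.2, -0.4]
width: 23.6
```

>>> send_rows(commands="0 0 0 0 0 -1 -1;0 0 0 0 0 -3 -1;0 0 0 0 0 -4 -1;0 0 0 0 0 -3 -1;0 0 6.46 0 0 0 -1;0 0 9 0 0 0 -1;0 0 9 0 0 0 -1;0 0 9 0 0 0 -1")

```text
time_s: 5.03
tool_pos: [442.0, 304.8, 303.0]
ee_rot: [-0.0, 0.833, 0.554, -0.0]
wrist_force: [-0.5, -0.6, -3.3]
width: 24.1
```

>>> send_rows(commands="0 0 0 -1.5 1.4 -1 -1;0 0 0 -3.3 3 -2 -1;0 0 0 -3.5 3.1 -2 -1;0 0 0 -3.5 3.1 0 -1;0 0 0 -3.5 3.1 0 -1;0 0 0 -3.5 3.1 0 -1;0 0 0 -3.3 3.1 0 -1;0 0 0 -1.5 1.54 0 -1")

```text
time_s: 6.02
tool_pos: [550.6, 0.4, 353.5]
ee_rot: [0.001, 0.832, 0.554, -0.0]
wrist_force: [-0.8, -0.3, -2.6]
width: 23.9
```

>>> send_rows(commands="0 0 0 0 0 0 -1;0 0 0 0 0 0 -1")

```text
time_s: 6.28
tool_pos: [550.0, 7.4, 352.8]
ee_rot: [-0.001, 0.83, 0.558, 0.0]
wrist_force: [0.5, 1.0, -2.3]
width: 23.9
```

```bash
python3 - <<'E'
from bench import vision,telemetry
import cv2,numpy as np,pickle
from h import R
s=telemetry.sense();print(s["tool_pos"],s["wrist_force"],s["torque"],s["width"])
q=s["ee_rot"];r=R.from_quat([q[1],q[2],q[3],q[0]]).as_matrix();print(r,np.degrees(np.arctan2(r[1,0],r[0,0])))
fs={n:vision.grab_frame(n) for n in("side","top")};pickle.dump(fs,open("f1.pkl","wb"))
a=cv2.resize(fs["side"]["image"][150:290,240:370],None,fx=3,fy=3);b=cv2.resize(fs["top"]["image"][180:320,220:350],None,fx=3,fy=3)
cv2.imwrite("pics/s2.png",np.hstack([a,b]))
E
```

```text
[550.03599856   7.38249468 352.75362298] [ 0.52857823  0.95581637 -2.30250356] [ 0.05083441 -0.05174156 -0.00176145] 23.913428501652636
[[ 0.37794463  0.9258275  -0.00114261]
 [ 0.92582717 -0.37794207  0.00195887]
 [ 0.00138174 -0.0017982  -0.99999743]] 67.79355166427831
```

View pics/s2.png

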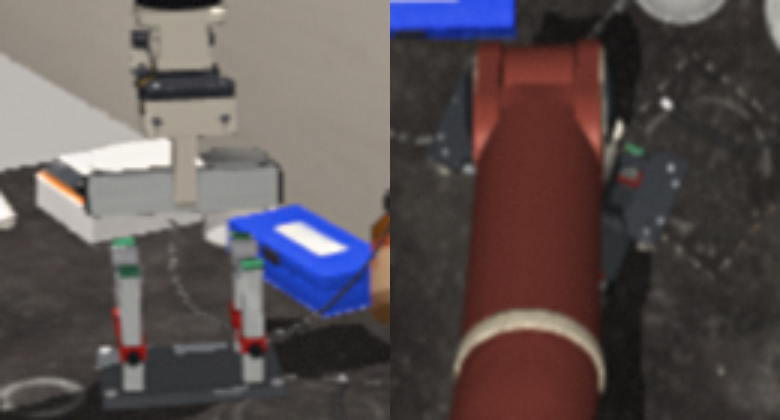

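The side view shows the bar held level above the rollers. The forearm hides the gauge from the top camera, so I'll settle the arm, align it using the fit, and go by contact feel on the way down.

>>> send_rows(commands="0 0 0.2 0 0 0 -1;0 0 0 0 0 0 -1")

```text
time_s: 6.62
tool_pos: [550.5, 6.1, 352.8]
ee_rot: [-0.0, 0.832, 0.555, -0.0]
wrist_force: [0.3, -0.5, -2.2]
width: 23.6
```

```bash
cat > al.py <<'E'
from bench import telemetry
import numpy as np
from h import R
def al(g=(550.6,5.3),yaw=-22.42):
    s=telemetry.sense();q=s["ee_rot"];r=R.from_quat([q[1],q[2],q[3],q[0]]).as_matrix()
    d=np.array([*g,0])-s["tool_pos"]
    a=np.radians(yaw);gx=np.array([np.cos(a),np.sin(a),0]);gy=np.array([-gx[1],gx[0],0])
    print("t",s["time_s"],"pos",s["tool_pos"].round(2),"head",np.degrees(np.arctan2(r[1,0],r[0,0])).round(2),"want",90+yaw,"tilt",r[2,:2].round(4))
    print("in gauge frame: x",(-d@gx).round(2),"y",(-d@gy).round(2),"| F gx,gy,z",(s["wrist_force"]@gx).round(2),(s["wrist_force"]@gy).round(2),s["wrist_force"][2].round(2),"T",(s["torque"]@gx).round(3),(s["torque"]@gy).round(3),s["torque"][2].round(3),"w",s["width"].round(2))
if __name__=="__main__": al()
E
python3 al.py
```

```text
t 6.625 pos [550.5    6.07 352.75] head 67.47 want 67.58 tilt [ 0.     -0.0002]Traceback (most recent call last):
  File "al.py", line 10, in <module>
    if __name__=="__main__": al()
                             ~~^^
  File "al.py", line 9, in al
    print("in gauge frame: x",(-d@gx).round(2),"y",(-d@gy).round(2),"| F gx,gy,z",(s["wrist_force"]@gx).round(2),(s["wrist_force"]@gy).round(2),s["wrist_force"][2].round(2),"T",(s["torque"]@gx).round(3),(s["torque"]@gy).round(3),s["torque"][2].round(3),"w",s["width"].round(2))
                                                                                                                                                                                                                                                                 ^^^^^^^^^^^^^^^^
AttributeError: 'float' object has no attribute 'round'
```

>>> send_rows(commands="0 0 0 -0.06 0 1 -1;0 0 0 0 0 1.5 -1;0 0 0 0 0 0.5 -1;0 0 0 0 0 0 -1;0 0 0 0 0 0 -1")

```text
time_s: 7.25
tool_pos: [550.6, 4.7, 322.9]
ee_rot: [0.0, 0.832, 0.555, 0.0]
wrist_force: [-0.3, -0.3, -2.7]
width: 23.8
```

```bash
sed -i 's/s\["width"\].round(2)/round(float(s["width"]),2)/' al.py; python3 al.py; python3 - <<'E'
from bench import vision
import cv2,pickle
f=vision.grab_frame("side");pickle.dump(f,open("f2.pkl","wb"))
cv2.imwrite("pics/s3.png",cv2.resize(f["image"][200:290,250:360],None,fx=6,fy=6,interpolation=cv2.INTER_CUBIC))
E
python3 al.py
```

```text
t 7.25 pos [550.58   4.65 322.93] head 67.38 want 67.58 tilt [0.0002 0.0005]
in gauge frame: x 0.23 y -0.61 | F gx,gy,z -0.17 -0.39 -2.73 T 0.008 -0.008 -0.061 w 23.81
t 7.3 pos [550.59   4.69 323.07] head 67.39 want 67.58 tilt [0.0003 0.0008]
in gauge frame: x 0.22 y -0.57 | F gx,gy,z -0.14 -0.17 -3.33 T -0.005 -0.021 0.009 w 24.12
```

View pics/s3.png

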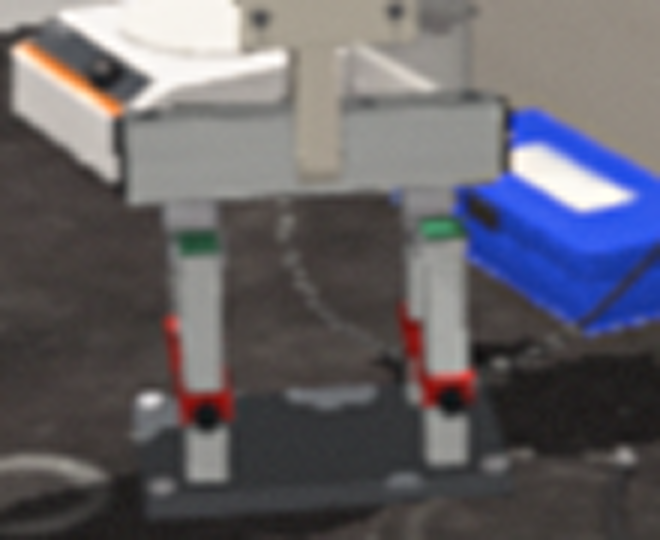

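>>> send_rows(commands="0 0 -0.15 0.05 0 0.4 -1;0 0 0 0 0 0.4 -1;0 0 0 0 0 0 -1;0 0 0 0 0 0.2 -1;0 0 0 0 0 0.2 -1;0 0 0 0 0 0 -1")

```text
time_s: 8.05
tool_pos: [550.5, 5.2, 310.6]
ee_rot: [-0.0, 0.831, 0.556, -0.0]
wrist_force: [1.6, -0.4, -3.1]
width: 23.4
```

```bash
python3 al.py
```

```text
t 8.05 pos [550.51   5.17 310.55] head 67.54 want 67.58 tilt [-0.0002 -0.0004]
in gauge frame: x -0.04 y -0.15 | F gx,gy,z 1.64 0.21 -3.12 T -0.002 -0.018 0.003 w 23.45
```

>>> send_rows(commands="0 0 0 0 0 0.15 -1;0 0 0 0 0 0.15 -1;0 0 0 0 0 0 -1")

```text
time_s: 8.43
tool_pos: [550.5, 5.2, 307.6]
ee_rot: [-0.0, 0.831, 0.556, -0.0]
wrist_force: [-0.5, -0.2, -2.5]
width: 23.8
```

```bash
python3 al.py
```

```text
t 8.425 pos [550.52   5.17 307.59] head 67.54 want 67.58 tilt [-0.0002 -0.0004]
in gauge frame: x -0.03 y -0.16 | F gx,gy,z -0.45 -0.36 -2.51 T 0.019 0.017 -0.007 w 23.84
```

>>> send_rows(commands="0 0 0 0 0 0.15 -1;0 0 0 0 0 0.15 -1;0 0 0 0 0 0 -1")

```text
time_s: 8.8
tool_pos: [550.5, 5.2, 304.6]
ee_rot: [-0.0, 0.831, 0.556, -0.0]
wrist_force: [-0.9, 0.5, -2.8]
width: 23.7
```

```bash
python3 al.py
```

```text
t 8.8 pos [550.51   5.17 304.57] head 67.54 want 67.58 tilt [-0.0003 -0.0004]
in gauge frame: x -0.03 y -0.16 | F gx,gy,z -1.07 0.13 -2.77 T -0.054 0.0 -0.006 w 23.71
```

At the roller axis level there is no contact force, so the bar is in the gap. I'll continue down.

>>> send_rows(commands="0 0 0 0 0 0.4 -1;0 0 0 0 0 0.4 -1;0 0 0 0 0 0.4 -1;0 0 0 0 0 0 -1")

```text
time_s: 9.3
tool_pos: [550.4, 5.2, 292.3]
ee_rot: [-0.0, 0.831, 0.556, -0.0]
wrist_force: [0.2, -0.0, -2.5]
width: 23.6
```

```bash
python3 al.py
```

```text
t 9.3 pos [550.43   5.2  292.26] head 67.54 want 67.58 tilt [-0.0005 -0.001 ]
in gauge frame: x -0.12 y -0.16 | F gx,gy,z 0.21 0.04 -2.47 T -0.017 -0.001 -0.007 w 23.57
```

>>> send_rows(commands="0 0 0 0 0 0.5 -1;0 0 0 0 0 0.5 -1;0 0 0 0 0 0.5 -1;0 0 0 0 0 0.5 -1;0 0 0 0 0 0 -1")

```text
time_s: 9.93
tool_pos: [550.4, 5.2, 272.2]
ee_rot: [-0.0, 0.831, 0.556, -0.0]
wrist_force: [-0.1, 0.0, -1.1]
width: 23.8
```

```bash
python3 al.py
```

```text
t 9.925 pos [550.42   5.19 272.22] head 67.54 want 67.58 tilt [-0.0005 -0.001 ]
in gauge frame: x -0.12 y -0.17 | F gx,gy,z -0.09 0.01 -1.06 T -0.043 0.046 -0.043 w 23.82
```

>>> send_rows(commands="0 0 0 0 0 0.5 -1;0 0 0 0 0 0.5 -1;0 0 0 0 0 0.3 -1;0 0 0 0 0 0 -1", newtons=25)

```text
time_s: 10.42
tool_pos: [550.5, 5.2, 259.4]
ee_rot: [-0.0, 0.831, 0.556, -0.0]
wrist_force: [1.1, -0.2, -1.7]
width: 23.7
```

```bash
python3 al.py;python3 - <<'E'
from bench import vision
import cv2,pickle
f=vision.grab_frame("side")
cv2.imwrite("pics/s4.png",cv2.resize(f["image"][200:290,250:360],None,fx=6,fy=6,interpolation=cv2.INTER_CUBIC))
E
```

```text
t 10.425 pos [550.49   5.21 259.43] head 67.54 want 67.58 tilt [-0.0003 -0.0006]
in gauge frame: x -0.07 y -0.12 | F gx,gy,z 1.15 0.21 -1.7 T -0.01 -0.045 -0.016 w 23.75
```

View pics/s4.png

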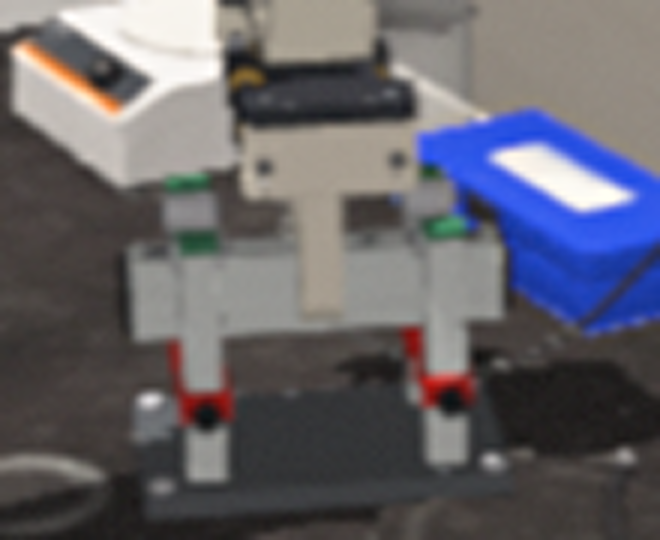

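The bar is between the posts and level, with its underside near row 330 in the crop and the jaws still below it. I'll feel downward in small steps.

>>> send_rows(commands="0 0 0 0 0 0.1 -1;0 0 0 0 0 0.1 -1;0 0 0 0 0 0.1 -1")

```text
time_s: 10.85
tool_pos: [550.6, 5.2, 256.8]
ee_rot: [0.0, 0.831, 0.556, 0.0]
wrist_force: [-0.7, -0.3, -2.6]
width: 23.7
```

>>> send_rows(commands="0 0 0 0 0 0.1 -1;0 0 0 0 0 0.1 -1")

```text
time_s: 11.1
tool_pos: [550.6, 5.1, 254.7]
ee_rot: [0.0, 0.831, 0.556, -0.0]
wrist_force: [-0.4, 1.1, -2.3]
width: 23.6
```

>>> send_rows(commands="0 0 0 0 0 0.1 -1;0 0 0 0 0 0.1 -1")

```text
time_s: 11.35
tool_pos: [550.6, 5.2, 252.7]
ee_rot: [0.0, 0.831, 0.556, -0.0]
wrist_force: [-0.2, -0.1, -2.7]
width: 23.8
```

>>> send_rows(commands="0 0 0 0 0 0.1 -1;0 0 0 0 0 0.1 -1")

```text
time_s: 11.6
tool_pos: [550.6, 5.2, 250.7]
ee_rot: [0.0, 0.831, 0.556, -0.0]
wrist_force: [1.2, -0.7, -2.6]
width: 24.0
```

>>> send_rows(commands="0 0 0 0 0 0.1 -1;0 0 0 0 0 0.1 -1")

```text
time_s: 11.85
tool_pos: [550.6, 5.2, 248.7]
ee_rot: [0.0, 0.831, 0.556, -0.0]
wrist_force: [-1.1, -0.8, -2.2]
width: 23.9
```

>>> send_rows(commands="0 0 0 0 0 0.1 -1;0 0 0 0 0 0.1 -1")

```text
time_s: 12.1
tool_pos: [550.6, 5.1, 247.6]
ee_rot: [-0.0, 0.831, 0.556, 0.0]
wrist_force: [-3.6, -0.6, 9.3]
width: 23.7
```

```bash
python3 al.py
```

```text
t 12.1 pos [550.6    5.14 247.59] head 67.54 want 67.58 tilt [ 0. -0.]
in gauge frame: x 0.06 y -0.14 | F gx,gy,z -3.07 -1.96 9.28 T -0.226 0.552 -0.015 w 23.71
```

>>> send_rows(commands="0 0 0 0 0 0.1 -1;0 0 0 0 0 0.1 -1")

```text
time_s: 12.35
tool_pos: [550.5, 5.1, 247.5]
ee_rot: [0.0, 0.831, 0.556, 0.0]
wrist_force: [-6.1, 0.2, 21.7]
width: 23.8
```

Contact: the force went from -2.5 to 9 and then to 22 N. I'll back off slightly and hold.

>>> send_rows(commands="0 0 0 0 0 -0.07 -1;0 0 0 0 0 0 -1;0 0 0 0 0 0 -1")

```text
time_s: 12.72
tool_pos: [550.5, 5.1, 247.6]
ee_rot: [0.0, 0.831, 0.556, 0.0]
wrist_force: [-2.9, -0.7, 12.4]
width: 23.8
```

```bash
python3 al.py
```

```text
t 12.725 pos [550.52   5.13 247.6 ] head 67.54 want 67.58 tilt [0.0005 0.0006]
in gauge frame: x -0.01 y -0.18 | F gx,gy,z -2.39 -1.72 12.35 T -0.283 0.825 -0.005 w 23.77
```

>>> send_rows(commands="0 0 0 0 0 0 -1;0 0 0 0 0 0 -1")

```text
time_s: 12.98
tool_pos: [550.5, 5.1, 247.6]
ee_rot: [0.0, 0.831, 0.556, 0.0]
wrist_force: [-3.5, -0.1, 11.9]
width: 23.8
```

```bash
python3 al.py;python3 - <<'E'
from bench import vision
import cv2,pickle
f=vision.grab_frame("side")
cv2.imwrite("pics/s5.png",cv2.resize(f["image"][200:290,250:360],None,fx=6,fy=6,interpolation=cv2.INTER_CUBIC))
E
```

```text
t 12.975 pos [550.49   5.11 247.58] head 67.53 want 67.58 tilt [0.0004 0.0005]
in gauge frame: x -0.03 y -0.21 | F gx,gy,z -3.18 -1.43 11.91 T -0.297 0.844 -0.007 w 23.76
```

View pics/s5.png

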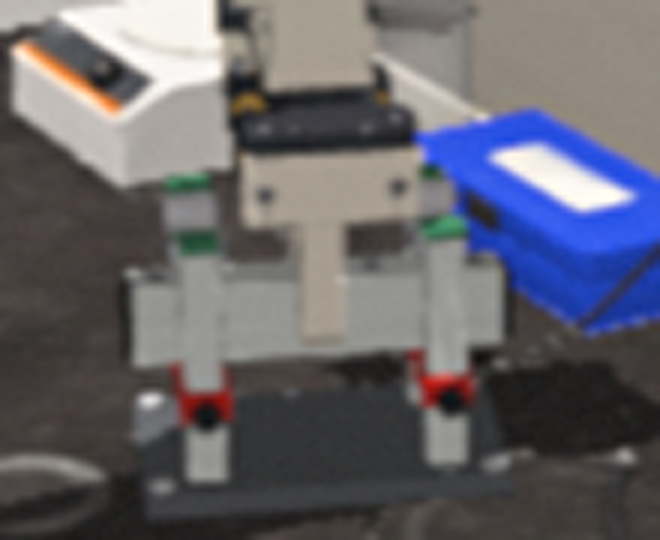

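The side view shows the bar resting level on the red jaws (underside at about row 350 in the crop). The wrist reads 12 N (about 14.5 N on the jaws), held for over 0.5 s. I'll lift it out straight.

>>> send_rows(commands="0 0 0 0 0 -0.3 -1;0 0 0 0 0 -0.8 -1;0 0 0 0 0 -1.2 -1;0 0 0 0 0 -1.5 -1;0 0 0 0 0 -1.5 -1;0 0 0 0 0 -1.5 -1;0 0 0 0 0 -2 -1;0 0 0 0 0 -2.5 -1", newtons=35)

```text
time_s: 14.02
tool_pos: [550.3, 5.2, 359.5]
ee_rot: [-0.0, 0.831, 0.556, -0.0]
wrist_force: [0.6, 0.0, -2.2]
width: 24.0
```

>>> send_rows(commands="0 0 0 0 0 -1.5 -1;0 0 0 0 0 0 -1")

```text
time_s: 14.28
tool_pos: [550.8, 5.2, 374.7]
ee_rot: [0.001, 0.831, 0.556, 0.001]
wrist_force: [0.3, -0.2, -3.8]
width: 24.2
```

```bash
python3 al.py
```

```text
t 14.275 pos [550.75   5.16 374.72] head 67.54 want 67.58 tilt [0.0011 0.0025]
in gauge frame: x 0.2 y -0.07 | F gx,gy,z 0.36 -0.03 -3.83 T -0.029 -0.005 -0.017 w 24.24
```

>>> send_rows(commands="0 0 0 -1.5 0.29 0 -1;0 0 0 -3 0.59 0 -1;0 0 0 -4.5 0.88 0 -1;0 0 0 -4.5 0.88 0 -1;0 0 0 -4.5 0.88 0 -1;0 0 0 -4.5 0.88 0 -1;0 0 0 -4 0.78 0 -1;0 0 0 -3 0.59 2 -1")

```text
time_s: 15.28
tool_pos: [489.7, -293.1, 353.4]
ee_rot: [0.001, 0.832, 0.554, -0.0]
wrist_force: [0.0, -0.3, -2.1]
width: 23.8
```

>>> send_rows(commands="0 0 0 -1.55 0.3 3 -1;0 0 0 0 0 3 -1;0 0 0 0 0 3 -1;0 0 0 0 0 2 -1;0 0 0 0 0 1 -1;0 0 0 0 0 0 -1;0 0 0 0 0 0 -1")

```text
time_s: 16.15
tool_pos: [488.2, -305.4, 234.2]
ee_rot: [0.001, 0.831, 0.556, 0.0]
wrist_force: [0.4, 0.4, -2.8]
width: 23.8
```

```bash
python3 al.py;python3 - <<'E'
from bench import vision
import cv2,numpy as np
f=vision.grab_frame("side");t=vision.grab_frame("top")
a=cv2.resize(f["image"][230:370,270:410],None,fx=2.8,fy=2.8);b=cv2.resize(t["image"][200:340,330:470],None,fx=2.8,fy=2.8)
cv2.imwrite("pics/s6.png",np.hstack([a,b]))
E
```

```text
t 16.15 pos [ 488.19 -305.37  234.15] head 67.53 want 67.58 tilt [-0.0005  0.0014]
in gauge frame: x 60.79 y -310.99 | F gx,gy,z 0.21 0.48 -2.79 T -0.057 -0.044 0.018 w 23.85
```

View pics/s6.png

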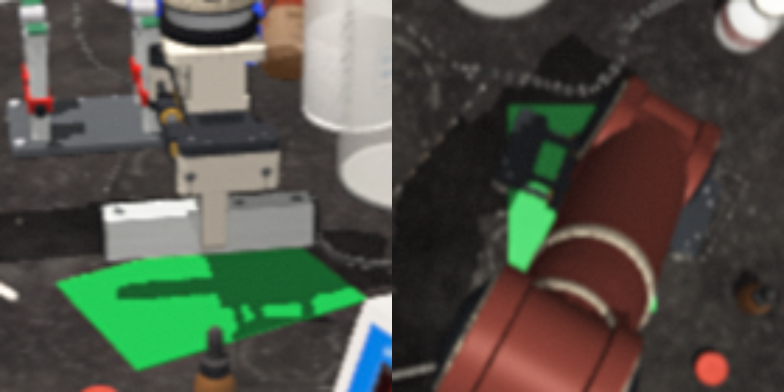

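The bar is level over the mat. I'll lower it, with slow final steps.

>>> send_rows(commands="0 0 0 0 0 1 -1;0 0 0 0 0 1.3 -1;0 0 0 0 0 0.8 -1;0 0 0 0 0 0.4 -1;0 0 0 0 0 0 -1")

```text
time_s: 16.88
tool_pos: [488.0, -304.9, 198.0]
ee_rot: [-0.0, 0.831, 0.556, -0.0]
wrist_force: [0.2, -0.6, -1.8]
width: 23.8
```

>>> send_rows(commands="0 0 0 0 0 0.1 -1;0 0 0 0 0 0.1 -1;0 0 0 0 0 0 -1")

```text
time_s: 17.25
tool_pos: [488.1, -305.0, 196.6]
ee_rot: [0.0, 0.831, 0.556, 0.0]
wrist_force: [-0.4, -0.6, -2.5]
width: 23.8
```

>>> send_rows(commands="0 0 0 0 0 0.1 -1;0 0 0 0 0 0 -1")

```text
time_s: 17.5
tool_pos: [488.1, -305.0, 195.7]
ee_rot: [0.0, 0.831, 0.556, 0.0]
wrist_force: [-0.4, -0.2, -0.1]
width: 23.8
```

>>> send_rows(commands="0 0 0 0 0 0.04 -1;0 0 0 0 0 0 -1;0 0 0 0 0 0 -0.3;0 0 0 0 0 0 0;0 0 0 0 0 0 0.2;0 0 0 0 0 0 0.2")

```text
time_s: 18.25
tool_pos: [488.1, -304.9, 194.9]
ee_rot: [-0.0, 0.831, 0.556, -0.0]
wrist_force: [-0.8, 0.8, -0.1]
width: 54.5
```

Released. I'll retreat up and out of the top camera's view.

>>> send_rows(commands="0 0 0 0 0 -1 0.3;0 0 0 0 0 -3 0.3;0 0 0 0 0 -4 0.3;0 0 0 0 0 -5 0.3;0 0 0 0 0 -4 0.3;0 0 0 4 0 0 0.3;0 0 0 5 0 0 0.3;0 0 0 5 0 0 0.3")

```text
time_s: 19.25
tool_pos: [541.7, -174.4, 366.1]
ee_rot: [0.001, 0.832, 0.555, 0.0]
wrist_force: [0.7, 0.5, 0.2]
width: 60.8
```

>>> send_rows(commands="0 0 0 5 0 0 0.3;0 0 0 5 0 0 0.3;0 0 0 5 0 0 0.3;0 0 0 3 0 0 0.3;0 0 0 0 0 0 0.3;0 0 0 0 0 0 0.3")

```text
time_s: 20.0
tool_pos: [609.8, -11.0, 365.4]
ee_rot: [0.001, 0.832, 0.555, -0.001]
wrist_force: [-0.3, -0.7, 0.2]
width: 60.7
```

```bash
python3 al.py;python3 - <<'E'
from bench import vision
import cv2,numpy as np,pickle
from h import *
f=vision.grab_frame("side");t=vision.grab_frame("top");pickle.dump((f,t),open("f3.pkl","wb"))
a=cv2.resize(f["image"][270:370,280:410],None,fx=3,fy=3);b=cv2.resize(t["image"][225:325,340:470],None,fx=3,fy=3)
cv2.imwrite("pics/s7.png",np.hstack([a,b]))
P=cloud(t);v,u=np.mgrid[:480,:640]
m=(P[...,2]>28)&(P[...,2]<55)&(u>360)&(u<435)&(v>225)&(v<320)
q=P[m];print(len(q),cv2.minAreaRect(q[:,:2].astype(np.float32)),np.median(q,0))
cv2.imwrite("pics/t7.png",t["image"])
E
```

```text
t 20.0 pos [609.81 -10.96 365.37] head 67.43 want 67.58 tilt [-0.0018  0.0004]
in gauge frame: x 60.94 y 7.55 | F gx,gy,z 0.0 -0.79 0.2 T -0.037 0.014 0.031 w 60.7
584 ((487.3016662597656, -303.6061706542969), (24.76500129699707, 168.8404998779297), 67.3492660522461) [ 485.72076917 -303.11936538   37.66542164]
```

View pics/s7.png

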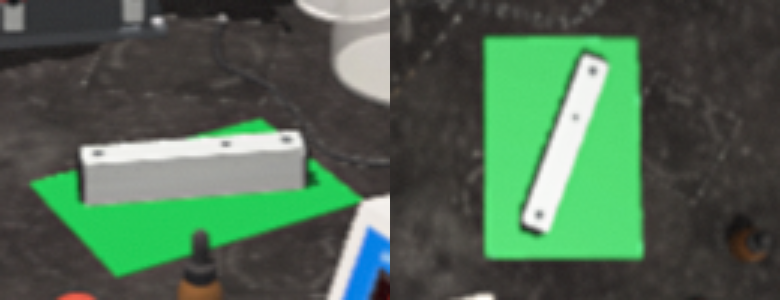

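View pics/t7.png

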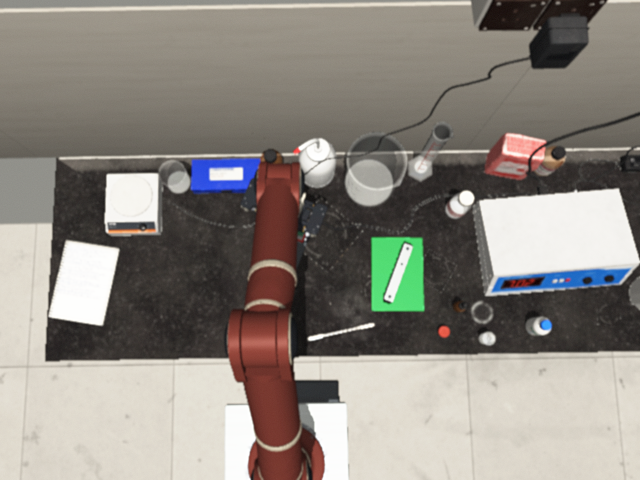

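The bar lies flat and upright in the middle of the mat, at (397,274) in the top image. The beaker and stopper look unmoved, and the arm is clear of everything. I'll hand in.

```bash
python3 -c "
from bench import ticket
print(ticket.hand_in())"
```

```text
the job is handed in; nothing more can be done
None
```

The crossbar went down between the go rollers, stopped on the red no-go jaws, and now lies on the green mat. I handed the job in at about 20 s of the 61 s allowed; no verdict was reported.

- **Go rollers:** the bar passed through level. The wrist readings between moves showed no contact force.
- **No-go jaws:** it stopped with its underside about 55 mm above the work surface. I pressed with roughly 12–24 N for about 0.9 s. After a first peak of about 24 N I eased off and held it at about 14.5 N.
- **On the mat:** the last pictures show the bar flat and the right way up. By depth, its middle is about 2 mm from the mat's middle, and it is turned about 22° to the mat's long side.
- **Clear of the scene:** the arm is raised, released and reads no contact force. The stopper and beaker look unmoved. The arm hid the petri dish and part of the brown bottle in the final top view, but it never went near them.

One check was missing: the forearm hid the gauge from the top camera during insertion. The sideways fit therefore rested on the earlier camera fit, the side view and the wrist force. None of the checks I made failed or disagreed.

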